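# Draw out a donated cabin case's trolley handle to its second stop

## Robot

A 7-joint arm with a two-finger parallel gripper is mounted at the origin on the work surface. World frame = base frame: x ahead of the robot, y to its left, z up, the work surface at z = 0. Lengths are in m, angles in degrees, forces in N, time in s.
With the tool pointing down it reaches from about 0.425 to 0.875 m from the base axis. Payload 4.7 kg.
Tool frame: the origin (TCP) lies between the finger pads, 19 mm behind the fingertips; this is the grasp point; z points along the fingers, y is the line along which they close (so a half turn about z gives the same grasp; the last joint's range is limited). The gripper opens to 87 mm and grips with 3 to 60 N. Pads are 19 mm wide; open, the fingers measure 117 mm over their backs; the gripper's body (75 mm by 190 mm) begins 51 mm behind the grasp point.
Start: joints at [71.683, 18.392, -4.016, 83.108, 1.295, 78.541, -3.26], TCP at [0.213, -0.614, 0.241] pointing down, gripper open.
Joint ranges: [-163.93, 163.93], [-17.29, 119.83], [-79.2, 71.16], [3.27, 140.29], [-89.18, 269.18], [5.43, 117.66], [-154.24, 154.24]. Speed limits (degrees/s): [147.25, 147.25, 180, 180, 180, 180, 180].

## Interface

Orientations are given as [roll, pitch, yaw] about the fixed x, y, z axes, in that order (R = Rz(yaw) Ry(pitch) Rx(roll)).
In Python, from cell import sensors, vision, workorder gives the robot as it stands.
- The arm moves only by the tool drive_tool, never from a script. Its argument "moves" is a list of rows, each an object of numbers: "x", "y", "z": the shift along the tool's x, y, z in mm; "rx", "ry", "rz": the turn, a rotation vector about the tool's x, y, z in rad; "fingers": the closure, from -1 (fully open) to 1 (shut). In form: [{"x": .., "y": .., "z": .., "rx": .., "ry": .., "rz": .., "fingers": ..}, ...]. A call has 1 to 20 rows; each row is the pose to reach, as a shift and turn from the pose commanded when the call began, along the tool's axes at that moment; what a row does not reach only later rows make up. A row lasts 1/8 s, in which the tool goes at most 62.5 mm and 10.7 degrees, less where a joint would pass 70% of its speed; a pose out of reach is approached as far as the arm can. A call with a gripper value outside its range is refused whole. The fingers move at their own pace and stop on an object; "force" is the grip in N (left out, the last holds). Time passes only in rows, so rows that repeat a pose let the fingers close. It gives the time, the measured TCP pose, the force, the opening and the grip force at its end, in the units of the state.
- sensors.get_obs(): the state, without advancing time (a new reading comes with each control period).
- vision.read_camera(name): name is "scene" or "top" or "wrist"; returns a dict with "image" (420x560x3 uint8, red, green, blue), "fx", "fy", "cx", "cy" (pixels), "R" (3x3) and "t" (3): a world point X has camera coordinates R X + t. Camera axes: x right, y down, z forward; pixel columns grow to the right and rows downward; lengths in m; the calibration is good to about 2 mm. A picture is of the moment at which its call begins. There is no depth.
- workorder.sign_off(): hands the job in; it is judged then, once.
The state is a dict: "time_s": time; "qpos": joint angles; "joint_velocities": joint speeds; "effort": joint torques, N m; "tool_pos": TCP position; "tool_rot": TCP orientation; "force": force on the tool from outside, world axes, zero at the start; "wrist_torque": the same for the moment, N m; "grip_width": finger opening in m; "grasp_force": force on a finger pad.
Only numpy, scipy, OpenCV 4.12 (cv2) and the standard library are available. Lean on these libraries where they do the work, as an engineer would, in place of code of your own. Each camera call takes 0.05 s, during which the arm holds its last target. There are 200 camera calls.

## Task

On the shop counter a small cabin case lies on its front with its trolley handle stowed. Press in the button of the handle, draw the handle out to the second of its three stops and let the button spring back out so that the handle locks there. Finish still holding the handle by its grip, for the tubes to be wiped down; do not drag the case or disturb the things around it.

Things in the scene. Friction and masses are not known exactly. Their poses are not given: they have to be found in the camera images.
- case: Grey hard-shell cabin case lying on its front: 400 mm long (its x), 300 wide (y), 190 high (z), about 3 kg, loose. Origin: centre of its underside. Handle end at -x, wheels at +x. The handle well in the upper edge of the -x end is open upwards and to -x: 170 mm wide, 74 long, floor 126 above the counter.
- grip: Black bar grip of the handle, 128 mm long (its y), 24 thick (x), 22 high (z). Origin: the bar's centre; axes as the case's. Stowed it is at (-184, 0, 166) mm in the case's frame, 46 mm free between its inner (+x) face and the well's wall, 29 under it. Two 13 mm round tubes at y = -55 and 55 mm run from it into the case. It is drawn out level along its -x.
- button_face (a point): Centre of the outer face of the push button in the middle of the bar's outer (-x) face; at the bar's mid height, 20 mm to -x of its centre when out. The button is 42 mm wide (y), 14 high, stands 8 mm proud and is pressed towards +x (to the case), so pinching the bar across its thickness presses it. Axes as the case's.
- button (a joint): Press of the button: 0 out, 0.006 m fully in. It starts to move at 6 N and is fully in at 11 N. The handle is unlocked when it is in by more than 0.004 m. Let go between two stops, the button stays in by 3 to 4 mm and pops out by itself when the handle reaches the next stop and locks.
- handle (a joint): Extension of the handle: 0 stowed (locked), first stop 0.095 m, second stop 0.190 m, third stop and full length 0.285 m. It locks at each when the button is out (2 mm play either way), against pull and push; locked, it stands a pull of over 15 N. Sliding takes about 2 N with the button pressed, about 6 N with it let go between stops.
- cds: Bystander: pile of five CD cases, 125 x 142 mm, 51 mm high, on the counter under the path of the handle. Origin under its centre.
- saucers: Bystander: pile of white saucers, 144 mm across, 41 mm high. Origin under its centre.
- vase: Bystander: clear glass vase, 68 mm across, 170 mm high. Origin under its centre.
- frame: Bystander: wooden picture frame lying flat, 150 x 200 x 16 mm. Origin under its centre.

How it is judged (in metres and radians):
On the way, in this order (a step that is already met when the one before it is completed fails the run):
1. the button is pressed in by the fingers (value of joint button above 0.0035 m and contact force between the fingers and grip above 2 N), for 0.05 s.
2. the fingers draw the handle out beyond its first stop (value of joint handle above 0.12 m and contact force between the fingers and grip above 0.5 N), for 0.05 s.
At the end, for the whole second after the job is handed in: Handle at its second stop (190 mm, within 5 mm) with the button out (under 2 mm in), so locked; the fingers still hold the grip (over 1 N; tool point within 35 mm of the bar's centre across it, 60 along it, 25 in height); the case within 40 mm of where it lay (value of joint handle between 0.185 and 0.195 m and value of joint button below 0.002 m and contact force between the fingers and grip above 1 N and x of the grasp point in the frame of grip between -0.035 and 0.035 m and y of the grasp point in the frame of grip between -0.06 and 0.06 m and z of the grasp point in the frame of grip between -0.025 and 0.025 m and distance of case from where it was at the start of the episode below 0.04 m); the arm keeps its last pose, push and grip.
It fails at once if the case is dragged more than 40 mm or tipped (distance of case from where it was at the start of the episode above 0.04 m or angle between case's own z axis and vertical above 0.12 rad).
It fails at once if a bystander is shifted more than 25 mm or the vase knocked over (distance of any of cds, saucers, vase, frame from where it was at the start of the episode above 0.025 m or angle between vase's own z axis and vertical above 0.4 rad).
It also fails if it takes over 38 s, if anything falls off the work surface, if the arm or the gripper's body presses on something with over 40 N, if the wrist force passes 120 N, or if a joint passes its speed limit or range.

## Working session

There is one attempt and no reset: what is moved stays moved. The work goes in short steps, Python scripts to look and compute and a tool call to move; the robot and the scene stay as the last step left them, time stands still between calls to the robot, and variables do not carry over. Pictures are saved under pics/ and viewed, at most 10 in all, crops included, and the job is handed in when it is done.

Besides the shell and the picture viewer there is one more tool, called after ">>>" as a command line: name --argument value ..., lists and objects as JSON in quotes. drive_tool: Moves the arm, as the interface text tells. Its arguments: {"type":"object","properties":{"moves":{"type":"array"},"force":{"type":"number"}},"required":["moves"]}

```bash
mkdir -p pics; python3 - <<'E'
from cell import sensors, vision
import cv2,numpy as np,pickle
o=sensors.get_obs();print(o)
d={}
for n in("top","scene"):
    c=vision.read_camera(n);d[n]=c
    cv2.imwrite(f"pics/{n}0.png",c["image"][...,::-1])
    print(n,c["fx"],c["cx"],c["cy"],np.round(c["R"],3).tolist(),np.round(c["t"],3), -np.array(c["R"]).T@c["t"])
pickle.dump(d,open("d0.pkl","wb"))
E
```

```text
{'time_s': 0.0, 'qpos': array([71.68153294, 18.43954788, -4.01578069, 83.17631548,  1.2966188 ,
       78.53952283, -3.25849393]), 'joint_velocities': array([-0.01534382,  0.01114175, -0.09967725, -0.05424109,  0.06580001,
        0.01679457,  0.02110418]), 'effort': array([-3.05006843e-04, -4.91294432e+01, -4.03828695e-01, -3.12533247e+01,
       -6.38627680e-02,  4.36140457e-02,  1.69376176e-04]), 'tool_pos': array([ 0.21274992, -0.61364425,  0.2401436 ]), 'tool_rot': array([-1.79889949e+02,  7.26007901e-03,  1.91303207e+01]), 'force': array([ 0.11262977, -0.32867254, -0.8259446 ]), 'wrist_torque': array([0.06595551, 0.01540324, 0.00173086]), 'grasp_force': 0.0, 'grip_width': 0.08676000896196931}
top 458.65068472959763 283.222505478402 205.79731049784505 [[0.014, -1.0, -0.007], [-0.998, -0.013, -0.066], [0.066, 0.008, -0.998]] [-0.     0.516  1.29 ] [ 0.42921098 -0.00381679  1.32161136]
scene 439.4273401227629 272.0889656916007 203.93684040778734 [[-0.009, 1.0, -0.018], [0.762, -0.005, -0.648], [-0.648, -0.019, -0.762]] [-0.025 -0.337  1.599] [1.2917908  0.05396664 0.99902957]
```

View pics/top0.png

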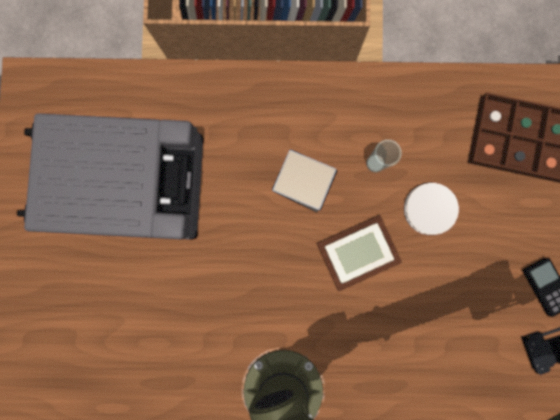

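View pics/scene0.png

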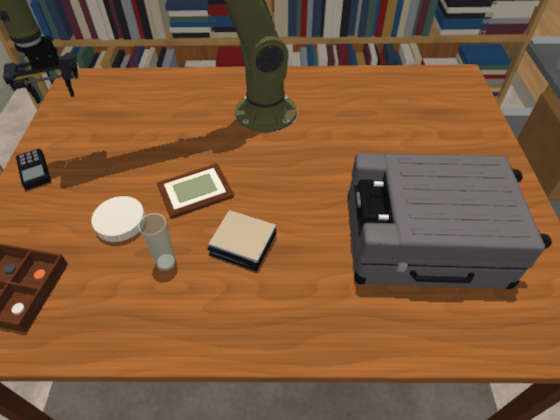

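The top view shows the case on the left (columns 28–203, rows 113–240), its handle well near (175,180) facing image right (world -y). The CDs are at (305,180), the vase at (380,158), the frame at (358,252) and the saucers at (432,208).

```bash
cat > h.py <<'E'
import numpy as np
def ray(c,u,v,z):
    R=np.array(c["R"]);C=-R.T@np.array(c["t"])
    d=R.T@np.array([(u-c["cx"])/c["fx"],(v-c["cy"])/c["fy"],1])
    return C+d*(z-C[2])/d[2]
def proj(c,X):
    p=np.array(c["R"])@X+c["t"];return np.array([c["fx"]*p[0]/p[2]+c["cx"],c["fy"]*p[1]/p[2]+c["cy"]])
E
python3 - <<'E'
import cv2,pickle,numpy as np
from h import *
d=pickle.load(open("d0.pkl","rb"))
a=d["top"]["image"][105:245,130:210,::-1]; b=d["scene"]["image"][145:290,345:445,::-1]
a=cv2.resize(a,None,fx=4,fy=4,interpolation=2);b=cv2.resize(b,None,fx=4,fy=4,interpolation=2)
a=cv2.convertScaleAbs(a,alpha=1.8,beta=10);b=cv2.convertScaleAbs(b,alpha=1.8,beta=10)
h=max(a.shape[0],b.shape[0]);o=np.zeros((h,a.shape[1]+b.shape[1],3),np.uint8);o[:a.shape[0],:a.shape[1]]=a;o[:b.shape[0],a.shape[1]:]=b
cv2.imwrite("pics/crop.png",o);print(o.shape)
c=d["top"]
for n,u,v,z in(("cd",305,180,.051),("sauc",432,208,.041),("frame",358,252,.016),("vasebase",375,163,0),("c1",36,115,.19),("c2",27,231,.19)):print(n,ray(c,u,v,z).round(3))
E
```

```text
(580, 720, 3)
cd [ 0.586 -0.053  0.051]
sauc [ 0.513 -0.409  0.041]
frame [ 0.387 -0.207  0.016]
vasebase [ 0.645 -0.258  0.   ]
c1 [0.725 0.63  0.19 ]
c2 [0.433 0.638 0.19 ]
```

View pics/crop.png

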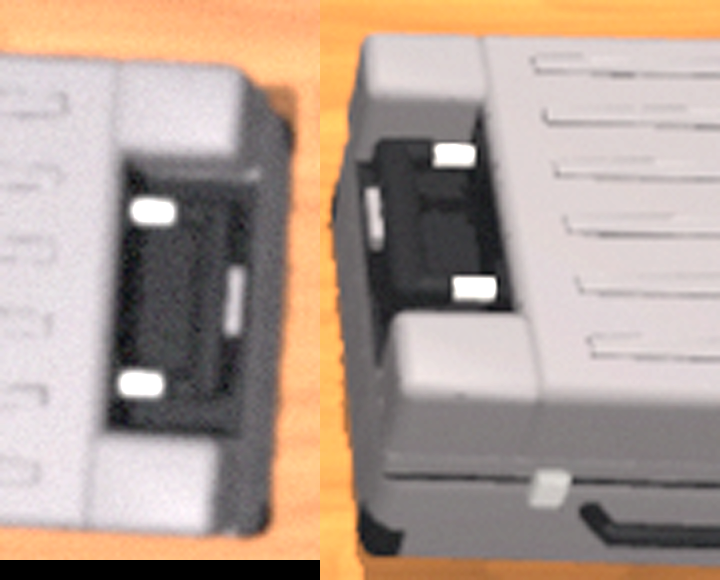

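The crop shows the two tube stubs at crop (153,211) and (141,383), the button at (233,300), and the same in the scene view at (454,154), (474,288), (375,217). I triangulate them.

```bash
python3 - <<'E'
import cv2,pickle,numpy as np
from h import *
d=pickle.load(open("d0.pkl","rb"));T,S=d["top"],d["scene"]
def cen(c,x0,y0,x1,y1):
    g=c["image"][y0:y1,x0:x1].min(2).astype(float);w=np.clip(g-0.55*g.max(),0,None);yy,xx=np.mgrid[y0:y1,x0:x1]
    return (w*xx).sum()/w.sum(),(w*yy).sum()/w.sum()
P=lambda c:np.array(c["K"])if 0 else np.array([[c["fx"],0,c["cx"]],[0,c["fy"],c["cy"]],[0,0,1]])@np.c_[c["R"],c["t"]]
# boxes as (x0,y0,x1,y1)
B={"t1":((161,153,176,162),(371,178,386,189)),"t2":((158,196,172,206),(376,211,391,223)),"btn":((184,170,193,190),(354,190,362,210))}
R={}
for n,(a,b) in B.items():
    p,q=cen(T,*a),cen(S,*b)
    X=cv2.triangulatePoints(P(T),P(S),np.array(p).reshape(2,1),np.array(q).reshape(2,1)).ravel();X=X[:3]/X[3]
    z=.1725 if n!="btn" else .172
    R[n]=ray(T,*p,z);print(n,np.round(p,1),np.round(q,1),X.round(4),"z-plane",R[n].round(4),ray(S,*q,z).round(4))
E
```

```text
t1 [167.7 157.4] [378.1 182.7] [0.6082 0.275  0.2674] z-plane [0.6243 0.2997 0.1725] [0.5194 0.3042 0.1725]
t2 [164.7 200.5] [383.4 216.2] [0.5243 0.3396 0.0414] z-plane [0.5145 0.304  0.1725] [0.6293 0.3008 0.1725]
btn [188.1 180. ] [358.3 198. ] [0.5677 0.2479 0.1685] z-plane [0.5673 0.2465 0.172 ] [0.5706 0.2477 0.172 ]
```

>>> drive_tool --moves '[{"z":-50,"fingers":-0.38},{"x":46,"y":-36,"z":-60,"rz":0.05,"fingers":-0.38},{"x":92,"y":-73,"z":-60,"rz":0.1,"fingers":-0.38},{"x":138,"y":-109,"z":-60,"rz":0.15,"fingers":-0.38},{"x":184,"y":-145,"z":-60,"rz":0.2,"fingers":-0.38},{"x":230,"y":-181,"z":-60,"rz":0.25,"fingers":-0.38},{"x":277,"y":-218,"z":-60,"rz":0.3,"fingers":-0.38},{"x":323,"y":-254,"z":-60,"rz":0.35,"fingers":-0.38},{"x":369,"y":-290,"z":-60,"rz":0.369,"fingers":-0.38},{"x":415,"y":-327,"z":-60,"rz":0.369,"fingers":-0.38},{"x":461,"y":-363,"z":-60,"rz":0.369,"fingers":-0.38},{"x":484,"y":-412,"z":-60,"rz":0.369,"fingers":-0.38},{"x":507,"y":-461,"z":-60,"rz":0.369,"fingers":-0.38},{"x":531,"y":-511,"z":-60,"rz":0.369,"fingers":-0.38},{"x":554,"y":-560,"z":-60,"rz":0.369,"fingers":-0.38},{"x":577,"y":-610,"z":-60,"rz":0.369,"fingers":-0.38},{"x":600,"y":-660,"z":-60,"rz":0.369,"fingers":-0.38},{"x":624,"y":-709,"z":-60,"rz":0.369,"fingers":-0.38},{"x":624,"y":-709,"z":-60,"rz":0.369,"fingers":-0.38},{"x":624,"y":-709,"z":-60,"rz":0.369,"fingers":-0.38}]' --force 20

```text
invalid input at $.moves[0]: expected keys x, y, z, rx, ry, rz, fingers
```

>>> drive_tool --moves '[{"x":0,"y":0,"z":-50,"rx":0,"ry":0,"rz":0,"fingers":-0.38},{"x":46,"y":-36,"z":-60,"rx":0,"ry":0,"rz":0.05,"fingers":-0.38},{"x":92,"y":-73,"z":-60,"rx":0,"ry":0,"rz":0.1,"fingers":-0.38},{"x":138,"y":-109,"z":-60,"rx":0,"ry":0,"rz":0.15,"fingers":-0.38},{"x":184,"y":-145,"z":-60,"rx":0,"ry":0,"rz":0.2,"fingers":-0.38},{"x":230,"y":-181,"z":-60,"rx":0,"ry":0,"rz":0.25,"fingers":-0.38},{"x":277,"y":-218,"z":-60,"rx":0,"ry":0,"rz":0.3,"fingers":-0.38},{"x":323,"y":-254,"z":-60,"rx":0,"ry":0,"rz":0.35,"fingers":-0.38},{"x":369,"y":-290,"z":-60,"rx":0,"ry":0,"rz":0.369,"fingers":-0.38},{"x":415,"y":-327,"z":-60,"rx":0,"ry":0,"rz":0.369,"fingers":-0.38},{"x":461,"y":-363,"z":-60,"rx":0,"ry":0,"rz":0.369,"fingers":-0.38},{"x":484,"y":-412,"z":-60,"rx":0,"ry":0,"rz":0.369,"fingers":-0.38},{"x":507,"y":-461,"z":-60,"rx":0,"ry":0,"rz":0.369,"fingers":-0.38},{"x":531,"y":-511,"z":-60,"rx":0,"ry":0,"rz":0.369,"fingers":-0.38},{"x":554,"y":-560,"z":-60,"rx":0,"ry":0,"rz":0.369,"fingers":-0.38},{"x":577,"y":-610,"z":-60,"rx":0,"ry":0,"rz":0.369,"fingers":-0.38},{"x":600,"y":-660,"z":-60,"rx":0,"ry":0,"rz":0.369,"fingers":-0.38},{"x":624,"y":-709,"z":-60,"rx":0,"ry":0,"rz":0.369,"fingers":-0.38},{"x":624,"y":-709,"z":-60,"rx":0,"ry":0,"rz":0.369,"fingers":-0.38},{"x":624,"y":-709,"z":-60,"rx":0,"ry":0,"rz":0.369,"fingers":-0.38}]' --force 20

```text
time_s: 2.6
tool_pos: [0.5702, 0.2595, 0.3005]
tool_rot: [179.9, 0.1, -2.0]
force: [1.4, -0.5, -0.7]
grip_width: 0.0599
grasp_force: 0.0
```

```bash
python3 - <<'E'
from cell import vision
import cv2,numpy as np
from h import *
c=vision.read_camera("wrist");im=cv2.convertScaleAbs(c["image"][...,::-1].copy(),alpha=1.5)
e=np.array([.035,.999,0]);n=np.array([-.999,.035,0]);G=np.array([.5705,.264,0])
for x,y,z,k in((0,0,.177,(0,0,255)),(-16,0,.173,(0,255,0)),(35,55,.1725,(255,0,0)),(35,-55,.1725,(255,0,0)),(-12,64,.177,(0,0,255)),(-12,-64,.177,(0,0,255)),(12,-64,.177,(0,0,255)),(12,64,.177,(0,0,255))):
    p=proj(c,G+e*x/1000+n*y/1000+[0,0,z]);cv2.circle(im,tuple(int(v) for v in p),3,k,-1)
print(-np.array(c["R"]).T@c["t"])
cv2.imwrite("pics/w1.png",im)
E
```

```text
[0.65132927 0.25598723 0.44292925]
```

View pics/w1.png

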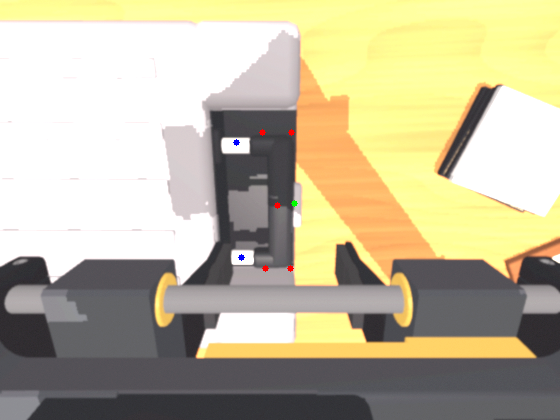

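The wrist view shows the bar at columns 270–293 (rows 135–268), with the button around (297,203). That is about 3 mm further toward world -y than my overlay, so I shift 3 mm and descend.

>>> drive_tool --moves '[{"x":0,"y":3,"z":40,"rx":0,"ry":0,"rz":0,"fingers":-0.38},{"x":0,"y":3,"z":80,"rx":0,"ry":0,"rz":0,"fingers":-0.38},{"x":0,"y":3,"z":105,"rx":0,"ry":0,"rz":0,"fingers":-0.38},{"x":0,"y":3,"z":122,"rx":0,"ry":0,"rz":0,"fingers":-0.38},{"x":0,"y":3,"z":134,"rx":0,"ry":0,"rz":0,"fingers":-0.38},{"x":0,"y":3,"z":134,"rx":0,"ry":0,"rz":0,"fingers":-0.38},{"x":0,"y":3,"z":134,"rx":0,"ry":0,"rz":0,"fingers":-0.38}]' --force 20

```text
time_s: 3.52
tool_pos: [0.5707, 0.2574, 0.1682]
tool_rot: [-180.0, -0.1, -2.0]
force: [0.5, 0.8, -0.9]
grip_width: 0.0602
grasp_force: 0.0
```

>>> drive_tool --moves '[{"x":0,"y":0,"z":0,"rx":0,"ry":0,"rz":0,"fingers":0.1},{"x":0,"y":0,"z":0,"rx":0,"ry":0,"rz":0,"fingers":0.6},{"x":0,"y":0,"z":0,"rx":0,"ry":0,"rz":0,"fingers":1},{"x":0,"y":0,"z":0,"rx":0,"ry":0,"rz":0,"fingers":1},{"x":0,"y":0,"z":0,"rx":0,"ry":0,"rz":0,"fingers":1},{"x":0,"y":0,"z":0,"rx":0,"ry":0,"rz":0,"fingers":1}]' --force 20

```text
time_s: 4.28
tool_pos: [0.5701, 0.2577, 0.1674]
tool_rot: [-180.0, -0.0, -2.0]
force: [1.5, 2.3, -1.6]
grip_width: 0.0256
grasp_force: 20.0
```

>>> drive_tool --moves '[{"x":0,"y":3,"z":0,"rx":0,"ry":0,"rz":0,"fingers":1},{"x":0,"y":8,"z":0,"rx":0,"ry":0,"rz":0,"fingers":1},{"x":0,"y":14,"z":0,"rx":0,"ry":0,"rz":0,"fingers":1},{"x":0,"y":20,"z":0,"rx":0,"ry":0,"rz":0,"fingers":1},{"x":0,"y":26,"z":0,"rx":0,"ry":0,"rz":0,"fingers":1},{"x":0,"y":30,"z":0,"rx":0,"ry":0,"rz":0,"fingers":1}]'

```text
time_s: 5.03
tool_pos: [0.569, 0.2266, 0.1674]
tool_rot: [180.0, 0.0, -2.0]
force: [1.1, 2.2, 1.0]
grip_width: 0.026
grasp_force: 20.0
```

>>> drive_tool --moves '[{"x":0,"y":6,"z":0,"rx":0,"ry":0,"rz":0,"fingers":1},{"x":0,"y":14,"z":0,"rx":0,"ry":0,"rz":0,"fingers":1},{"x":0,"y":22,"z":0,"rx":0,"ry":0,"rz":0,"fingers":1},{"x":0,"y":30,"z":0,"rx":0,"ry":0,"rz":0,"fingers":1},{"x":0,"y":38,"z":0,"rx":0,"ry":0,"rz":0,"fingers":1},{"x":0,"y":46,"z":0,"rx":0,"ry":0,"rz":0,"fingers":1},{"x":0,"y":54,"z":0,"rx":0,"ry":0,"rz":0,"fingers":1},{"x":0,"y":62,"z":0,"rx":0,"ry":0,"rz":0,"fingers":1},{"x":0,"y":70,"z":0,"rx":0,"ry":0,"rz":0,"fingers":1},{"x":0,"y":78,"z":0,"rx":0,"ry":0,"rz":0,"fingers":1},{"x":0,"y":86,"z":0,"rx":0,"ry":0,"rz":0,"fingers":1},{"x":0,"y":94,"z":0,"rx":0,"ry":0,"rz":0,"fingers":1},{"x":0,"y":102,"z":0,"rx":0,"ry":0,"rz":0,"fingers":1},{"x":0,"y":110,"z":0,"rx":0,"ry":0,"rz":0,"fingers":1},{"x":0,"y":114,"z":0,"rx":0,"ry":0,"rz":0,"fingers":1},{"x":0,"y":114,"z":0,"rx":0,"ry":0,"rz":0,"fingers":1}]'

```text
time_s: 7.02
tool_pos: [0.5648, 0.1117, 0.1673]
tool_rot: [179.9, 0.0, -2.1]
force: [-2.5, -0.3, 5.8]
grip_width: 0.0258
grasp_force: 20.0
```

>>> drive_tool --moves '[{"x":0,"y":0,"z":0,"rx":0,"ry":0,"rz":0,"fingers":1},{"x":0,"y":0,"z":0,"rx":0,"ry":0,"rz":0,"fingers":1},{"x":0,"y":0,"z":0,"rx":0,"ry":0,"rz":0,"fingers":1},{"x":0,"y":0,"z":0,"rx":0,"ry":0,"rz":0,"fingers":1}]' --force 4

```text
time_s: 7.52
tool_pos: [0.5648, 0.1116, 0.1672]
tool_rot: [179.9, 0.0, -2.1]
force: [-1.6, -0.3, 5.3]
grip_width: 0.0284
grasp_force: 4.0
```

>>> drive_tool --moves '[{"x":0,"y":4,"z":0,"rx":0,"ry":0,"rz":0,"fingers":1},{"x":0,"y":9,"z":0,"rx":0,"ry":0,"rz":0,"fingers":1},{"x":0,"y":14,"z":0,"rx":0,"ry":0,"rz":0,"fingers":1},{"x":0,"y":19,"z":0,"rx":0,"ry":0,"rz":0,"fingers":1},{"x":0,"y":24,"z":0,"rx":0,"ry":0,"rz":0,"fingers":1},{"x":0,"y":29,"z":0,"rx":0,"ry":0,"rz":0,"fingers":1},{"x":0,"y":34,"z":0,"rx":0,"ry":0,"rz":0,"fingers":1},{"x":0,"y":38,"z":0,"rx":0,"ry":0,"rz":0,"fingers":1},{"x":0,"y":38,"z":0,"rx":0,"ry":0,"rz":0,"fingers":1}]'

```text
time_s: 8.65
tool_pos: [0.5637, 0.0777, 0.167]
tool_rot: [-179.8, -0.0, -1.9]
force: [-0.0, 8.4, 0.5]
grip_width: 0.0686
grasp_force: 4.0
```

```bash
python3 - <<'E'
from cell import vision,sensors
import cv2,numpy as np,pickle
c=vision.read_camera("wrist");d=vision.read_camera("top");d0=pickle.load(open("d0.pkl","rb"))["top"]
a=c["image"][...,::-1]; b=d["image"][90:250,10:230,::-1]
b=cv2.resize(b,None,fx=1.5,fy=1.5,interpolation=2)
o=np.zeros((420+0,560+b.shape[1]-330+0,3),np.uint8)
o=np.zeros((420+b.shape[0]-60,560,3),np.uint8);o[:420]=a;o[420:,:b.shape[1]]=b[:o.shape[0]-420]
cv2.imwrite("pics/w2.png",cv2.convertScaleAbs(o,alpha=1.4))
# case shift: phase correlation of the case's wheel half
f=lambda k:k["image"][110:245,15:120].mean(2).astype(np.float32)
print(cv2.phaseCorrelate(f(d0),f(d)))
E
```

```text
((0.03675705262710949, 0.49140298659598614), 1.1199798055473507)
```

View pics/w2.png

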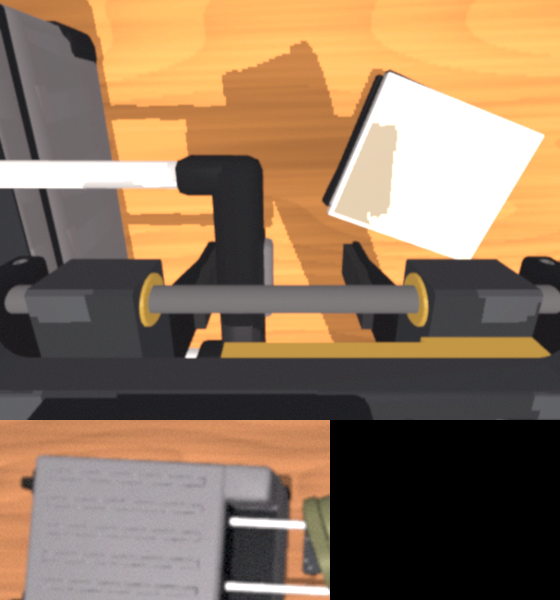

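The wrist view shows the inner finger (column ~200) still bearing on the bar (columns 215–262). The outer finger has been pushed away from the button (265,270), because 4 N of grip yields to the 6 N drag. The case has not moved. I will fix the opening at 50 mm with more force and use the inner finger as a hook.

>>> drive_tool --moves '[{"x":0,"y":0,"z":0,"rx":0,"ry":0,"rz":0,"fingers":-0.4},{"x":0,"y":0,"z":0,"rx":0,"ry":0,"rz":0,"fingers":-0.3},{"x":0,"y":0,"z":0,"rx":0,"ry":0,"rz":0,"fingers":-0.2},{"x":0,"y":0,"z":0,"rx":0,"ry":0,"rz":0,"fingers":-0.15},{"x":0,"y":0,"z":0,"rx":0,"ry":0,"rz":0,"fingers":-0.15},{"x":0,"y":4,"z":0,"rx":0,"ry":0,"rz":0,"fingers":-0.15},{"x":0,"y":8,"z":0,"rx":0,"ry":0,"rz":0,"fingers":-0.15},{"x":0,"y":10,"z":0,"rx":0,"ry":0,"rz":0,"fingers":-0.15},{"x":0,"y":10,"z":0,"rx":0,"ry":0,"rz":0,"fingers":-0.15}]' --force 20

```text
time_s: 9.88
tool_pos: [0.5632, 0.0666, 0.167]
tool_rot: [-179.9, 0.0, -2.0]
force: [-0.3, 6.8, 1.9]
grip_width: 0.0501
grasp_force: 3.2
```

>>> drive_tool --moves '[{"x":0,"y":3,"z":0,"rx":0,"ry":0,"rz":0,"fingers":-0.15},{"x":0,"y":5,"z":0,"rx":0,"ry":0,"rz":0,"fingers":-0.15},{"x":0,"y":7,"z":0,"rx":0,"ry":0,"rz":0,"fingers":-0.15},{"x":0,"y":8,"z":0,"rx":0,"ry":0,"rz":0,"fingers":-0.15},{"x":0,"y":8,"z":0,"rx":0,"ry":0,"rz":0,"fingers":-0.15}]'

```text
time_s: 10.5
tool_pos: [0.5629, 0.0572, 0.1668]
tool_rot: [-180.0, 0.0, -2.0]
force: [0.5, 5.0, -0.0]
grip_width: 0.0502
grasp_force: 2.2
```

>>> drive_tool --moves '[{"x":0,"y":1,"z":0,"rx":0,"ry":0,"rz":0,"fingers":-0.15},{"x":0,"y":2,"z":0,"rx":0,"ry":0,"rz":0,"fingers":-0.15},{"x":0,"y":2,"z":0,"rx":0,"ry":0,"rz":0,"fingers":-0.15}]'

```text
time_s: 10.88
tool_pos: [0.5629, 0.0572, 0.1667]
tool_rot: [-179.9, 0.0, -1.9]
force: [1.8, 7.6, -2.9]
grip_width: 0.0502
grasp_force: 3.8
```

>>> drive_tool --moves '[{"x":0,"y":-4,"z":0,"rx":0,"ry":0,"rz":0,"fingers":-0.15},{"x":0,"y":-8,"z":0,"rx":0,"ry":0,"rz":0,"fingers":-0.15},{"x":0,"y":-11,"z":0,"rx":0,"ry":0,"rz":0,"fingers":-0.15},{"x":0,"y":-11,"z":0,"rx":0,"ry":0,"rz":0,"fingers":0.1},{"x":0,"y":-11,"z":0,"rx":0,"ry":0,"rz":0,"fingers":1},{"x":0,"y":-11,"z":0,"rx":0,"ry":0,"rz":0,"fingers":1},{"x":0,"y":-11,"z":0,"rx":0,"ry":0,"rz":0,"fingers":1},{"x":0,"y":-11,"z":0,"rx":0,"ry":0,"rz":0,"fingers":1}]' --force 4

```text
time_s: 11.88
tool_pos: [0.5634, 0.0665, 0.1672]
tool_rot: [-180.0, -0.0, -2.0]
force: [0.2, 0.6, -1.1]
grip_width: 0.0322
grasp_force: 4.0
```

The opening is 32.2 mm at 4 N, which means the button is out, and the handle is at about 188 mm and locked. I check the case and the bystanders for shift by numbers, then hand in.

```bash
python3 - <<'E'
from cell import vision,sensors,workorder
import cv2,numpy as np,pickle
d0=pickle.load(open("d0.pkl","rb"))
for n,(x0,y0,x1,y1) in {"top":(15,105,130,250),"scene":(340,145,555,295)}.items():
    d=vision.read_camera(n);f=lambda k:k["image"][y0:y1,x0:x1].mean(2).astype(np.float32)
    print(n,cv2.phaseCorrelate(f(d0[n]),f(d))[0])
    if n=="scene":
        for q in((80,190,185,275),(150,160,235,215)):
            f=lambda k:k["image"][q[1]:q[3],q[0]:q[2]].mean(2).astype(np.float32);print(cv2.phaseCorrelate(f(d0[n]),f(d))[0])
o=sensors.get_obs();print(o["force"],o["grip_width"],o["grasp_force"])
print(workorder.sign_off())
E
```

```text
top (0.014492146239796, 0.00901593188243055)
scene (-0.0029035436972151274, -0.021455191979512733)
(0.0036895798400777835, 0.003004167560533233)
(-0.020383176788826063, 0.048036541855765336)
[ 0.47014825  0.95585118 -0.45748996] 0.032139475875292714 4.000749385741074
the job is handed in; nothing more can be done
None
```

The job is handed in: the handle measured about 188 mm out, at its second stop, with the button sprung back out and the grip still held at 4 N; camera checks showed no shift of the case, frame, saucers or vase (the CD pile was not measured), and the hand-in returned no verdict.

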